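Weigh a bird blank on the beam scale

TASK

Weigh the bird blank: set it upright in the middle of the scale's round pan, easing the pan down to its stop before you let go, then run the sliding weight out by its knob until the beam floats level with the pointer between the two outer bold marks of the index. Take your hand off and let it float there untouched for at least five seconds, and leave it so; never let the beam slam, and leave the tin, the gouge and the offcut beside it where they are.

Things in the scene. Friction and masses are not known exactly. Their poses are not given: they have to be found in the camera images.
- blank: the bird blank to weigh, loose on the bench: dark wood sawn to a bird's outline, 110 mm long (its x), two flat upright sides 50 mm apart (its y), body 34 mm high, head rising to 57 mm at its +x end with a beak overhanging 11 mm. Origin at the centre of its underside, z up. Mass nominally 0.30 kg, truly unknown, roughly 0.2 to 0.4 kg
- scale: grey cast base of a bench beam scale, bolted down, 130 mm (its x) by 620 mm (its y, -200 to +420), 28 mm thick. Origin on the bench right under the beam's pivot. The beam lies along its y: pan at the -y end, sliding weight and pointer on the +y side; its -x side faces the robot
- pivot (a point): the beam's pivot, 125 mm above the bench, in a fork 74 mm (x) by 40 mm (y) and 144 mm tall. The beam is a slow, lightly damped rocker, level with an empty pan and the weight at 0. Nominal: restoring moment 0.25 N m/rad; inertia 0.036 kg m2 empty, 0.05 with a blank and the weight out; period 2.8 s; damping 0.01 N m s/rad: a swing takes several seconds to die
- beam (a joint): tilt of the beam, the scale's reading, in rad: 0 is level, positive means pointer up and pan down. Stops at -0.16 and +0.16. The outer bold marks of the index are at -0.06 and +0.06
- index (a point): level mark of the white index plate (34 mm wide, up to 200 mm above the bench) that stands at the scale's +y end beside the pointer: long bold black marks at level and 23 mm above and below it, thin ones between
- pointer (a point): tip of the black pointer at the end of the beam, 378 mm from the pivot
- poise (a joint): place of the sliding brass weight in m: 0 at its inner stop (65 mm from the pivot) to 0.23, growing towards the pointer. With its knob it weighs 0.22 kg (2.16 N); for a blank of mass m the beam is level at about m x 0.545 m/kg. It rolls with 0.2 N of friction: it stays where left while the beam is within 0.08 rad of level and runs downhill by itself above about 0.1 rad
- knob (a point): the place to push the sliding weight: on the axis of its black knob, a cylinder of 30 mm diameter along the scale's x that stands out towards the robot, 23 to 75 mm in front of the beam's middle line (this point: 52 mm). 125 mm above the bench when level. It spins freely, so fingers held loosely on both sides of it along the beam can push while the beam rises and falls
- pan: round steel pan on its post; it stays level and moves up and down with the beam, as on any counter scale. Origin on its pin, 120 mm from the pivot towards -y. Where the blank stands on it makes no difference to the reading
- pan_floor (a point): middle of the pan's flat floor, 40 mm above its pin, 165 mm above the bench when level and 19 mm lower at the stop. The floor is 138 mm across inside a rim that stands 7 mm above it, 152 mm across outside
- wax_tin: not to be disturbed: flat steel wax tin, 84 mm across, 50 mm tall; origin at the centre of its underside
- gouge: not to be disturbed: small tool with a wooden handle lying on the bench, 240 mm long, 26 mm thick; origin at the centre of its underside
- offcut: not to be disturbed: stepped light-wood offcut, 120 x 70 mm, 55 mm high; origin at the centre of its underside
Mind the look-alikes: they are no part of the job. Leave any blue look-alike of the blank alone.

How it is judged:
By the outcome, as a careful person would: the job done as asked, in the order asked, and still so for the second after the job is handed in, with the robot touching nothing.
It also fails if it takes over 72 s, if anything falls off the work surface, if the arm or the gripper's body presses on something with over 40 N, if the wrist force passes 120 N, or if a joint passes its speed limit or range.

ROBOT

A 6-joint arm with a two-finger parallel gripper is mounted at the origin on the work surface. World frame = base frame: x ahead of the robot, y to its left, z up, the work surface at z = 0. Lengths are in m, angles in rad, forces in N, time in s.
With the tool pointing down it reaches from about 0.3 to 0.85 m from the base axis. Payload 5.4 kg.
Tool frame: the origin (TCP) lies between the finger pads; the fingertips stand 19 mm ahead of it and the grasp point (between the pads) is the TCP; z points along the fingers, x is the direction in which the jaws open and shut, and the axes are right-handed (so a half turn about z gives the same grasp; the last joint's range is limited). The gripper opens to 85 mm and grips with 20 to 120 N. Pads are 22 mm wide; open, the fingers measure 114 mm over their backs; the gripper's body (76 mm by 85 mm) begins 54 mm behind the grasp point. The pads swing forward as they close: fully open they stand 13 mm farther back than shut.
Start: joints at [-0.21, 0.158, 1.597, -0, 1.386, -0.21], TCP at [0.575, -0, 0.25] pointing down, gripper open.
Joint ranges: [-2.91, 2.91], [-0.94, 2.29], [0.18, 2.7], [-1.29, 4.43], [0.17, 2.64], [-3, 3]. Speed limits (rad/s): [2.57, 2.57, 3.14, 3.14, 3.14, 3.14].

INTERFACE

Orientations are given as a unit quaternion [x, y, z, w].
In Python, from cell import robot gives the robot as it stands. The module is installed in compiled form; this text tells all that it offers.
- The arm moves only by the tool carry_out, never from a script. Its argument "plan" is a list of rows, each a list of 4 numbers: the shift along the world's x, y, z in mm, then the turn about the world's z in degrees. In form: [[dx, dy, dz, yaw], ...]. A call has exactly 10 rows; each row shifts and turns the commanded pose from where the row before left it; what a row does not reach is not made up. A row lasts 1/10 s, in which the tool goes at most 50 mm and 8.59 degrees, less where a joint would pass 70% of its speed; a pose out of reach is approached as far as the arm can. A call with a gripper value outside its range is refused whole. "hand" is the opening, from 0 (shut) to 1 (fully open), set as the call begins (left out, the last holds). The fingers move at their own pace and stop on an object; "squeeze" is the grip in N (left out, the last holds). Time passes only in rows, so rows that do not move let the fingers close, or fill a call up. It gives the time, the measured TCP pose, the force and the opening at its end, in the units of the state.
- robot.get_obs(): the state, without advancing time (a new reading comes with each control period).
- robot.capture(name): name is "scene" or "side" or "wrist"; returns a dict with "img" (420x560x3 uint8, red, green, blue), "range_z" (420x560 float32, m along the optical axis (not along the pixel's ray), 0 where there is no reading), "K" (3x3 intrinsics, pixels), "extrinsics" (4x4, takes a point from camera to world coordinates). Camera axes: x right, y up, looking along -z (the intrinsics and any distortion apply to the point x, -y, -z); pixel columns grow to the right and rows downward; lengths in m; the calibration is good to about 2 mm. The wrist camera is an equidistant fisheye: a pixel r from the principal point sees the ray r / f radians off the axis. A picture is of the moment at which its call begins.
- robot.finish_job(): hands the job in, once; it reports no verdict.
The state is a dict: "time": time; "joint_pos": joint angles; "joint_vel": joint speeds; "effort": joint torques, N m; "tcp_pos": TCP position; "orientation": TCP orientation; "force": force on the tool from outside, world axes, zero at the start; "torque": the same for the moment, N m; "finger_gap": finger opening in m.
Only numpy, scipy, OpenCV 4.12 (cv2) and the standard library are available. Lean on these libraries where they do the work, as an engineer would, in place of code of your own. Each camera call takes 0.05 s, during which the arm holds its last target.

## Working session

There is one attempt and no reset: what is moved stays moved. The work goes in short steps, Python scripts to look and compute and a tool call to move; the robot and the scene stay as the last step left them, time stands still between calls to the robot, and variables do not carry over. Pictures are saved under pics/ and viewed, and the job is handed in when it is done.

Besides the shell and the picture viewer there is one more tool, called after "Request:" as name(argument=value, ...) on one line, values as JSON. carry_out: Moves the arm, as the interface text tells. Its arguments: {"type":"object","properties":{"plan":{"type":"array"},"hand":{"type":"number"},"squeeze":{"type":"number"}},"required":["plan"]}

```bash
mkdir -p pics; cat > h.py <<'E'
import numpy as np, cv2
from cell import robot
def cap(n,fn=None):
    c=robot.capture(n)
    if fn: cv2.imwrite('pics/'+fn,cv2.cvtColor(c['img'],cv2.COLOR_RGB2BGR))
    return c
def cloud(c):
    z=c['range_z'];K=c['K'];v,u=np.mgrid[:z.shape[0],:z.shape[1]]
    x=(u-K[0,2])/K[0,0]*z;y=(v-K[1,2])/K[1,1]*z
    P=np.stack([x,-y,-z],-1);E=c['extrinsics']
    W=P@E[:3,:3].T+E[:3,3];W[z==0]=np.nan
    return W
def st():
    o=robot.get_obs()
    for k in('time','tcp_pos','orientation','force','finger_gap'):print(k,np.round(o[k],4))
E
python3 - <<'E'
from h import *
import pickle
d={}
for n in('scene','side'):
    d[n]=cap(n,n+'0.png'); print(n,d[n]['K'],np.round(d[n]['extrinsics'],3))
pickle.dump(d,open('d0.pkl','wb'))
st()
E
```

```text
scene [[399.030825     0.         275.69750156]
 [  0.         399.030825   214.24685533]
 [  0.           0.           1.        ]] [[-0.833 -0.464  0.302  0.782]
 [ 0.553 -0.709  0.438  0.429]
 [ 0.011  0.532  0.847  0.946]
 [ 0.     0.     0.     1.   ]]
side [[471.46090414   0.         282.6084151 ]
 [  0.         471.46090414 221.70830731]
 [  0.           0.           1.        ]] [[ 0.87   0.37  -0.327  0.084]
 [-0.494  0.676 -0.547 -0.656]
 [ 0.019  0.637  0.771  1.053]
 [ 0.     0.     0.     1.   ]]
time 0.1
tcp_pos [5.745e-01 1.000e-04 2.494e-01]
orientation [ 1.e+00 -0.e+00 -8.e-04 -2.e-04]
force [-0.1714 -0.099   0.4787]
finger_gap 0.0855
```

View pics/scene0.png

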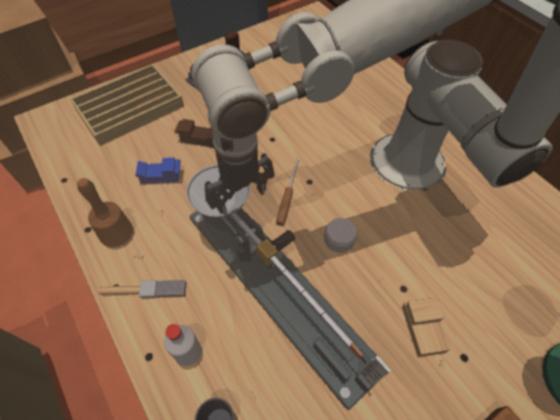

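View pics/side0.png

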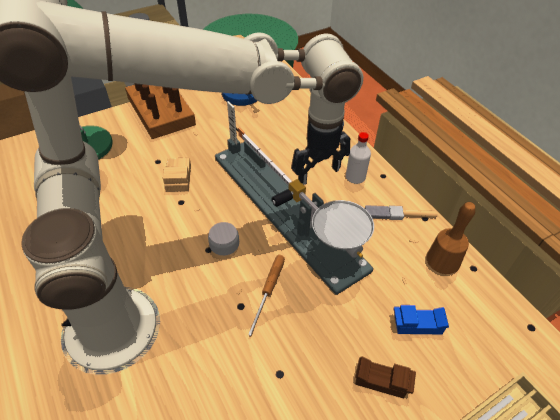

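The scene image shows the pan at (218,190), the knob at (285,240), and the index at (372,372). In the side image the dark blank is at (385,377), the blue look-alike at (420,320), the gouge at (268,290), the tin at (223,238), and the offcut at (177,175).

```bash
python3 - <<'E'
from h import *
import pickle
d=pickle.load(open('d0.pkl','rb'))
S=d['side'];W=cloud(S)
img=S['img']
big=cv2.resize(img[330:420,320:450],None,fx=6,fy=6,interpolation=cv2.INTER_CUBIC);cv2.imwrite('pics/blank0.png',cv2.cvtColor(big,cv2.COLOR_RGB2BGR))
big=cv2.resize(img[90:300,200:390],None,fx=3,fy=2.8,interpolation=cv2.INTER_CUBIC);cv2.imwrite('pics/scale0.png',cv2.cvtColor(big,cv2.COLOR_RGB2BGR))
# blank
R=W[345:410,345:430].reshape(-1,3);C=img[345:410,345:430].reshape(-1,3).astype(int)
print('floor z',np.nanmedian(W[380:410,250:330,2]))
m=(R[:,2]>0.015)&(C.sum(1)<330)
P=R[m];print('blank n',len(P),np.nanpercentile(P[:,2],[1,25,50,75,95,99]))
top=P[P[:,2]>0.028];r=cv2.minAreaRect(top[:,:2].astype(np.float32)*1000);print('all top',r)
hd=P[P[:,2]>0.05];r=cv2.minAreaRect(hd[:,:2].astype(np.float32)*1000);print('head',r)
b=P[(P[:,2]>0.03)&(P[:,2]<0.038)];r=cv2.minAreaRect(b[:,:2].astype(np.float32)*1000);print('body',r)
# pan
R=W[190:265,300:385].reshape(-1,3)
m=(R[:,2]>0.155)&(R[:,2]<0.19);P=R[m];print('pan z',np.percentile(P[:,2],[5,25,50,75,95,99]))
print(cv2.minEnclosingCircle(P[:,:2].astype(np.float32)*1000), P[:,:2].min(0),P[:,:2].max(0))
for n in d:
    W2=cloud(d[n])
    A=W2.reshape(-1,3);c=d[n]['img'].reshape(-1,3).astype(int)
    m=(A[:,2]>0.02)&(A[:,2]<0.034)&(A[:,0]>0.3)&(abs(c[:,0]-c[:,2])<25)&(c.sum(1)<330)
    P=A[m];print(n,'base',len(P),cv2.minAreaRect(P[:,:2].astype(np.float32)*1000))
for (u,v) in [(222,229),(177,165),(270,270),(282,199),(296,185),(233,120),(240,133)]:
    print((u,v),np.round(W[v,u],3),img[v,u])
E
```

```text
floor z 0.0008827333570518014
blank n 1530 [0.01704456 0.0346127  0.04255845 0.05304827 0.05926365 0.06096984]
all top ((494.2718811035156, -428.2142028808594), (51.792171478271484, 126.00499725341797), 44.43570327758789)
head ((494.3589172363281, -429.4588928222656), (50.36484146118164, 120.36672973632812), 45.27385330200195)
body ((492.1875, -425.6764831542969), (51.022247314453125, 108.76821899414062), 44.418609619140625)
pan z [0.16354668 0.16519714 0.16649734 0.1681147  0.1730447  0.17500674]
((583.6688842773438, -105.84080505371094), 77.4483413696289) [ 0.50714207 -0.18082409] [ 0.65946918 -0.02865508]
scene base 8405 ((593.6598510742188, -41.0751953125), (516.53369140625, 1303.1795654296875), 0.024458101019263268)
side base 4908 ((595.7068481445312, 101.38336181640625), (1098.8621826171875, 513.8660278320312), 62.532257080078125)
(222, 229) [0.352 0.111 0.051] [152 140 136]
(177, 165) [0.341 0.422 0.033] [235 181 114]
(270, 270) [ 0.411 -0.052  0.022] [138  92  53]
(282, 199) [0.51  0.063 0.134] [25 23 26]
(296, 185) [0.56  0.077 0.149] [144 104  34]
(233, 120) [0.528 0.394 0.156] [98 93 84]
(240, 133) [0.535 0.364 0.126] [96 51 29]
```

View pics/blank0.png

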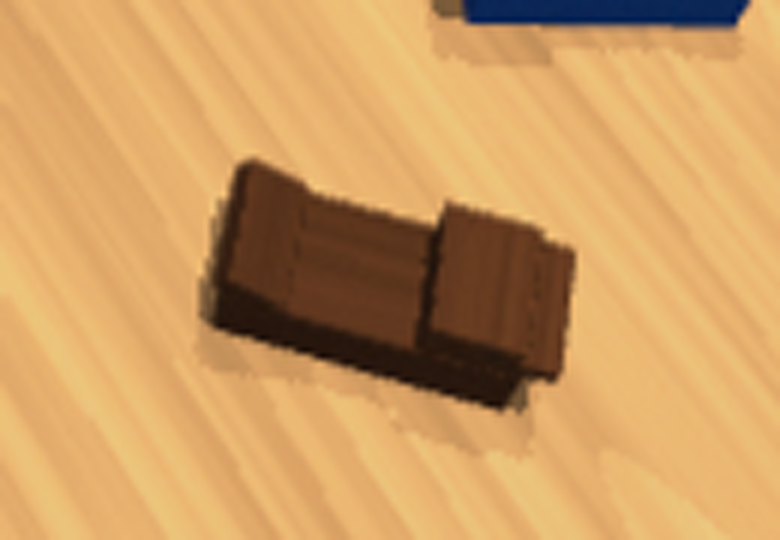

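View pics/scale0.png

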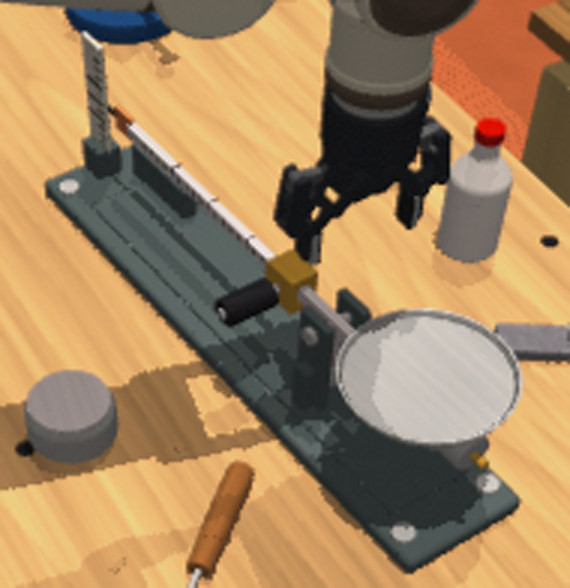

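The close-ups show the blank upright with its head and beak toward image right, the pan empty, and the slider at its inner stop. Next I refine the poses.

```bash
python3 - <<'E'
from h import *
import pickle
d=pickle.load(open('d0.pkl','rb'))
S=d['side'];W=cloud(S);img=S['img'].astype(int)
R=W[345:410,345:430].reshape(-1,3);C=img[345:410,345:430].reshape(-1,3)
P=R[(R[:,2]>0.006)&(C.sum(1)<330)]
a=np.radians(-45.6);ax=np.array([np.cos(a),np.sin(a)]);ay=np.array([-ax[1],ax[0]])
s=P[:,:2]@ax;t=P[:,:2]@ay
print('s',np.percentile(s,[.3,1,99,99.7]),'t',np.percentile(t,[.3,1,99,99.7]))
for lo in np.arange(s.min(),s.max(),.01):
    k=(s>lo)&(s<lo+.01);print(round(lo,3),k.sum(),np.round([P[k,2].min(),np.percentile(P[k,2],95),t[k].min(),t[k].max()],3))
def w(s,t):return s*ax+t*ay
print('mid t',(np.percentile(t,.3)+np.percentile(t,99.7))/2)
hd=P[:,2]>.053
sh=s[hd];print('head s',np.percentile(sh,[2,98]))
pan=np.array([.5837,-.1058])
for n in d:
    A=cloud(d[n]).reshape(-1,3);c=d[n]['img'].reshape(-1,3).astype(int)
    for lo,hi in[(.105,.145)]:
        m=(A[:,2]>lo)&(A[:,2]<hi)&(A[:,1]>.11)&(A[:,1]<.35)&(A[:,0]>.48)&(A[:,0]<.62)&(c.min(1)>100)
        Q=A[m].astype(np.float32)
        if len(Q)>20:
            f=cv2.fitLine(Q,cv2.DIST_HUBER,0,.01,.01).ravel();print(n,'beam',len(Q),np.round(f,4),'x at pan y',f[3]+(pan[1]-f[4])*f[0]/f[1], Q[:,1].min(),Q[:,1].max())
    m=(A[:,2]>.115)&(A[:,2]<.16)&(A[:,1]>.03)&(A[:,1]<.1)&(A[:,0]>.46)&(A[:,0]<.545)&(c.sum(1)<150)
    Q=A[m];print('knob',len(Q),Q.min(0) if len(Q) else'',Q.max(0) if len(Q) else '',np.median(Q,0) if len(Q) else '')
E
```

```text
s [0.58929227 0.5902499  0.71289421 0.71411834] t [0.02786259 0.02829938 0.07737278 0.07794494]
0.589 123 [0.007 0.052 0.028 0.078]
0.599 124 [0.007 0.05  0.028 0.078]
0.609 120 [0.008 0.045 0.028 0.079]
0.619 118 [0.007 0.037 0.028 0.078]
0.629 117 [0.007 0.037 0.029 0.078]
0.639 120 [0.009 0.038 0.027 0.079]
0.649 121 [0.006 0.037 0.029 0.078]
0.659 160 [0.006 0.06  0.028 0.077]
0.669 143 [0.007 0.06  0.028 0.077]
0.679 143 [0.008 0.061 0.028 0.078]
0.689 150 [0.006 0.061 0.028 0.079]
0.699 104 [0.012 0.056 0.028 0.078]
0.709 58 [0.04  0.05  0.029 0.077]
mid t 0.05290376244548482
head s [0.66474709 0.70024192]
scene beam 551 [-0.1002  0.995   0.001   0.5486  0.2344  0.1335] x at pan y 0.5828807250857986 0.110003464 0.3473514
knob 103 [0.49282948 0.06687632 0.13032408] [0.54164904 0.09089023 0.14207432] [0.52266621 0.08344802 0.13688608]
side beam 236 [-0.0947  0.9955  0.0014  0.5491  0.2244  0.1342] x at pan y 0.5805121506153632 0.111427866 0.3495015
knob 208 [0.48622744 0.05635581 0.11621081] [0.54128454 0.08571044 0.14451265] [0.51245729 0.06531183 0.1363175 ]
```

Request:
carry_out(plan=[[-4,-20,0,2],[-8,-45,0,5],[-9,-48,0,5],[-9,-48,0,5],[-9,-48,0,5],[-9,-48,0,5],[-9,-48,0,5],[-9,-48,0,5],[-9,-45,0,5],[-9,-27,0,2.4]], hand=1)

```text
time: 1.1
tcp_pos: [0.4896, -0.428, 0.2495]
orientation: [0.926, 0.378, -0.0, -0.0]
force: [-0.5, 0.5, -0.6]
finger_gap: 0.0854
```

```bash
python3 - <<'E'
from h import *
c=cap('wrist','wrist1.png'); st()
print(robot.get_obs()['joint_pos'])
E
```

```text
time 1.15
tcp_pos [ 0.4878 -0.4312  0.2493]
orientation [ 9.262e-01  3.771e-01 -1.300e-03  6.000e-04]
force [-3.5025 -1.2076  0.6701]
finger_gap 0.0855
[-0.90784558  0.35386854  1.36571811 -0.00281283  1.42155238 -1.68083751]
```

View pics/wrist1.png

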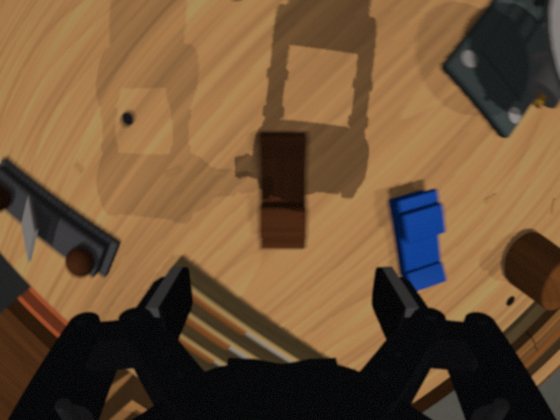

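The wrist picture shows the blank (column 284) centred between the fingers (180 and 385) and aligned with them. I go down now.

Request:
carry_out(plan=[[0,0,0,0],[0,0,-25,0],[0,0,-40,0],[0,0,-45,0],[0,0,-45,0],[0,0,-35,0],[0,0,-20,0],[0,0,-10,0],[0,0,-4,0],[0,0,0,0]])

```text
time: 2.15
tcp_pos: [0.4916, -0.4249, 0.027]
orientation: [0.926, 0.378, 0.0, 0.0]
force: [0.2, 0.8, -0.2]
finger_gap: 0.0854
```

Request:
carry_out(plan=[[0,0,0,0],[0,0,0,0],[0,0,0,0],[0,0,0,0],[0,0,0,0],[0,0,0,0],[0,0,0,0],[0,0,0,0],[0,0,0,0],[0,0,0,0]], hand=0, squeeze=40)

```text
time: 3.15
tcp_pos: [0.4917, -0.4258, 0.0278]
orientation: [0.926, 0.378, 0.0, 0.001]
force: [-0.1, 1.6, 5.8]
finger_gap: 0.0489
```

```bash
python3 - <<'E'
from h import *
c=cap('side','side2.png'); st()
cv2.imwrite('pics/s2.png',cv2.cvtColor(cv2.resize(c['img'][240:420,280:520],None,fx=3,fy=3),cv2.COLOR_RGB2BGR))
E
```

```text
time 3.2
tcp_pos [ 0.4917 -0.4258  0.0279]
orientation [9.259e-01 3.778e-01 4.000e-04 1.100e-03]
force [-0.3148  1.12    5.5755]
finger_gap 0.0491
```

View pics/s2.png

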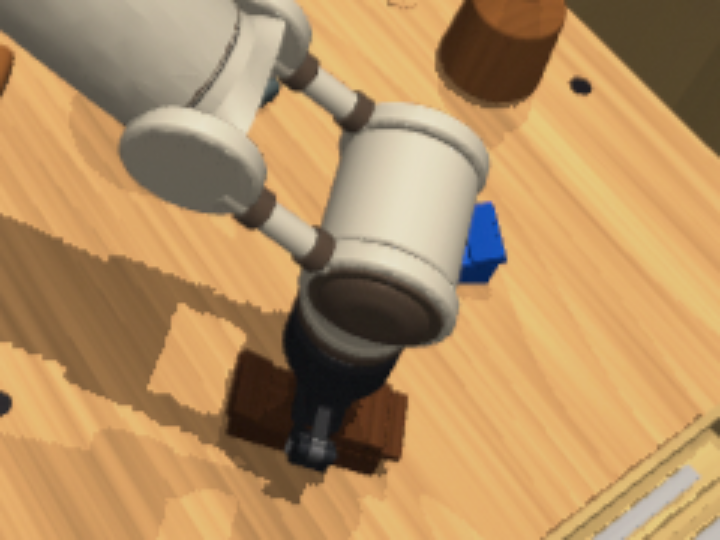

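The blank is gripped mid-body (gap 49 mm). I lift it.

Request:
carry_out(plan=[[0,0,3,0],[0,0,7,0],[0,0,20,0],[0,0,35,0],[0,0,40,0],[0,0,40,0],[0,0,40,0],[0,0,30,0],[0,0,15,0],[0,0,10,0]])

```text
time: 4.2
tcp_pos: [0.491, -0.4251, 0.2672]
orientation: [0.926, 0.378, 0.0, 0.0]
force: [0.4, -0.9, -3.6]
finger_gap: 0.0494
```

Request:
carry_out(plan=[[4,12,0,0],[8,28,0,0],[11,38,0,0],[13,42,0,0],[13,42,0,0],[13,42,0,0],[12,42,0,0],[10,36,0,0],[7,23,0,0],[3,12,0,0]])

```text
time: 5.2
tcp_pos: [0.5842, -0.1046, 0.2637]
orientation: [0.925, 0.379, -0.001, -0.002]
force: [-0.4, -0.2, -3.3]
finger_gap: 0.0493
```

Request:
carry_out(plan=[[0,0,0,0],[0,0,0,0],[0,0,0,0],[0,0,0,0],[0,0,0,0],[0,0,0,0],[0,0,0,0],[0,0,0,0],[0,0,0,0],[0,0,0,0]])

```text
time: 6.2
tcp_pos: [0.585, -0.108, 0.2663]
orientation: [0.926, 0.378, 0.0, 0.0]
force: [-0.1, -0.9, -2.9]
finger_gap: 0.0491
```

```bash
python3 - <<'E'
from h import *
st()
f=[]
for i in range(4):
    c=cap('side','side3.png'); f.append(robot.get_obs()['force'][2])
print('fz',np.round(f,2))
c=cap('wrist','wrist3.png')
W=cloud(robot.capture('side'))
cv2.imwrite('pics/s3.png',cv2.cvtColor(cv2.resize(cv2.imread('pics/side3.png')[90:300,200:400],None,fx=3,fy=2.8),cv2.COLOR_RGB2RGBA))
st()
E
```

```text
time 6.2
tcp_pos [ 0.585  -0.108   0.2663]
orientation [0.9259 0.3779 0.     0.    ]
force [-0.0752 -0.9468 -2.9353]
finger_gap 0.0491
fz [-3.16 -3.31 -2.99 -3.15]
time 6.5
tcp_pos [ 0.585  -0.108   0.2663]
orientation [0.9259 0.3779 0.     0.    ]
force [-1.1211  0.0976 -3.1802]
finger_gap 0.0492
```

View pics/s3.png

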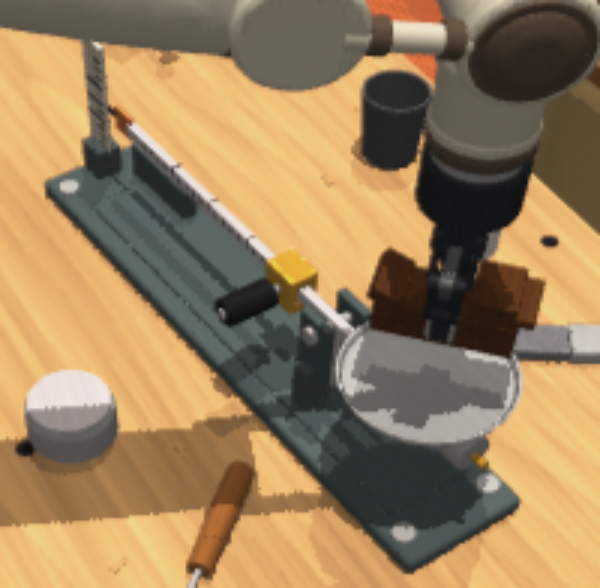

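View pics/wrist3.png

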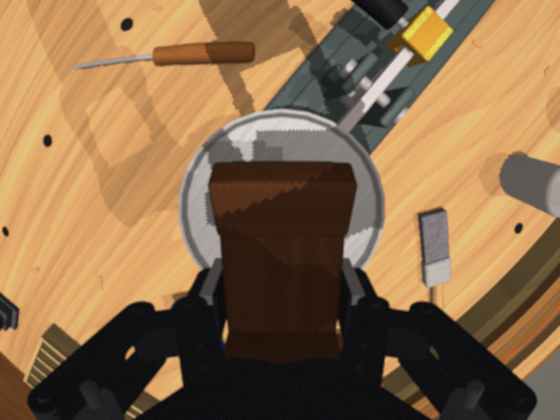

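The blank hangs upright over the pan, and in the wrist picture both are centred at column 283. The force reading gives about 0.32 kg. I lower it close, then ease the pan down.

Request:
carry_out(plan=[[0,0,-4,0],[0,0,-9,0],[0,0,-12,0],[0,0,-12,0],[0,0,-11,0],[0,0,-8,0],[0,0,-5,0],[0,0,-3,0],[0,0,-2,0],[0,0,-1,0]])

```text
time: 7.5
tcp_pos: [0.5852, -0.1081, 0.1996]
orientation: [0.926, 0.378, 0.0, 0.0]
force: [-0.2, -0.1, -3.1]
finger_gap: 0.0495
```

Request:
carry_out(plan=[[0,0,-1,0],[0,0,-1,0],[0,0,-1,0],[0,0,-1,0],[0,0,-1,0],[0,0,-1,0],[0,0,-1,0],[0,0,-1,0],[0,0,-1,0],[0,0,-1,0]])

```text
time: 8.5
tcp_pos: [0.585, -0.108, 0.1892]
orientation: [0.926, 0.378, -0.0, -0.0]
force: [-0.5, -0.2, -3.0]
finger_gap: 0.0491
```

Request:
carry_out(plan=[[0,0,-1,0],[0,0,-1,0],[0,0,-1,0],[0,0,-1,0],[0,0,-1,0],[0,0,-1,0],[0,0,-1,0],[0,0,-1,0],[0,0,-1,0],[0,0,-1,0]])

```text
time: 9.5
tcp_pos: [0.585, -0.108, 0.1792]
orientation: [0.926, 0.378, 0.0, 0.0]
force: [-0.4, -0.5, -2.9]
finger_gap: 0.0492
```

```bash
python3 - <<'E'
from h import *
st();c=cap('side','side4.png')
cv2.imwrite('pics/s4.png',cv2.resize(cv2.imread('pics/side4.png')[90:300,200:400],None,fx=3,fy=2.8))
E
```

```text
time 9.5
tcp_pos [ 0.585  -0.108   0.1792]
orientation [0.9259 0.3778 0.     0.    ]
force [-0.4423 -0.4767 -2.8575]
finger_gap 0.0492
```

View pics/s4.png

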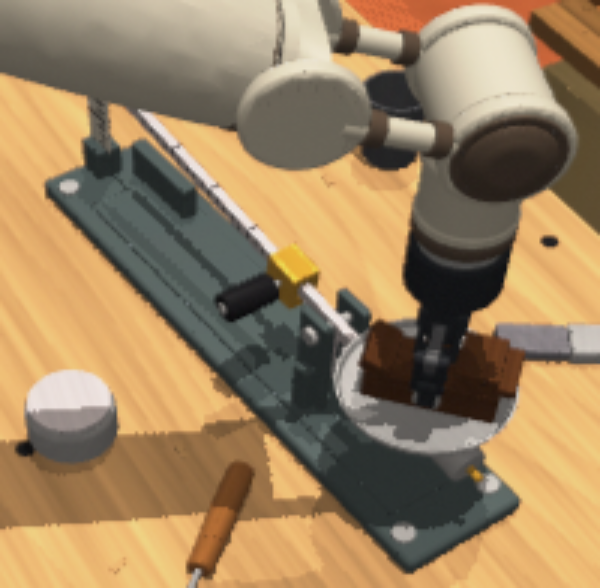

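The pan is part-way down with the blank inside the rim. I keep easing it down.

Request:
carry_out(plan=[[0,0,-1,0],[0,0,-1,0],[0,0,-1,0],[0,0,-1,0],[0,0,-1,0],[0,0,-1,0],[0,0,-0.5,0],[0,0,-0.5,0],[0,0,0,0],[0,0,0,0]])

```text
time: 10.55
tcp_pos: [0.585, -0.108, 0.1736]
orientation: [0.926, 0.378, 0.0, 0.0]
force: [-4.9, 2.6, 6.4]
finger_gap: 0.0491
```

```bash
python3 - <<'E'
from h import *
st();c=cap('side','side5.png');W=cloud(c)
A=W[190:265,300:385].reshape(-1,3);k=np.hypot(A[:,0]-.5825,A[:,1]+.1058)
for lo,hi in((.05,.066),(.073,.077)):
    m=(k>lo)&(k<hi)&(A[:,2]>.12)&(A[:,2]<.185);print(m.sum(),np.percentile(A[m,2],[10,25,50,75,90]))
d=cap('scene','scene5.png');B=cloud(d).reshape(-1,3)
# beam z along
yv=np.array([-.0975,.995]);pv=np.array([.571,.0137])
q=(B[:,:2]-pv)@yv;x=(B[:,:2]-pv)@np.array([.995,.0975])
for lo in(.12,.2,.28,.34):
    m=(q>lo)&(q<lo+.03)&(abs(x)<.012)&(B[:,2]>.07);print(lo,m.sum(),np.percentile(B[m,2],[50,90]) if m.sum() else '')
E
```

```text
time 10.55
tcp_pos [ 0.585  -0.108   0.1736]
orientation [9.258e-01 3.779e-01 0.000e+00 1.000e-04]
force [-4.9384  2.6337  6.4064]
finger_gap 0.0491
469 [0.14498099 0.14615813 0.14753911 0.14925909 0.16586136]
132 [0.14803491 0.15121253 0.153674   0.15529712 0.15653495]
0.12 82 [0.15395651 0.15790745]
0.2 100 [0.16729123 0.17057289]
0.28 112 [0.18023932 0.18366361]
0.34 94 [0.18719595 0.19771488]
```

View pics/scene5.png

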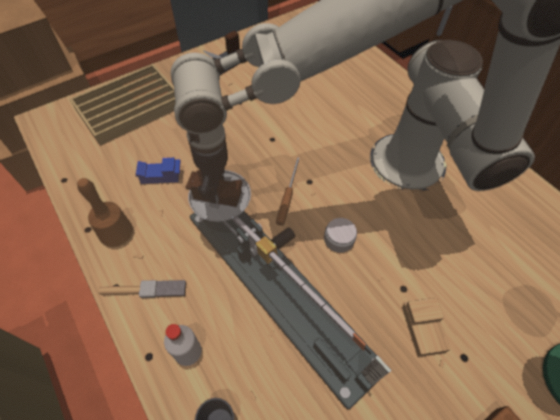

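The beam slope is 0.163 and the contact force is 6 N, so the pan is at its stop. I release and rise.

Request:
carry_out(plan=[[0,0,0,0],[0,0,0,0],[0,0,0,0],[0,0,0,0],[0,0,0,0],[0,0,0,0],[0,0,0,0],[0,0,4,0],[0,0,8,0],[0,0,15,0]], hand=0.85)

```text
time: 11.65
tcp_pos: [0.5844, -0.1078, 0.1993]
orientation: [0.926, 0.378, -0.001, -0.001]
force: [0.1, -0.3, 0.2]
finger_gap: 0.0726
```

Request:
carry_out(plan=[[0,0,25,0],[0,0,35,0],[-4,10,30,5],[-10,22,5,7],[-14,32,0,7],[-14,34,0,7],[-14,34,0,7],[-10,27,0,7],[-6,16,0,6],[-3,5,0,5.2]], hand=0.5)

```text
time: 12.65
tcp_pos: [0.5096, 0.0737, 0.2961]
orientation: [0.669, 0.743, 0.001, 0.001]
force: [-0.2, -0.6, 0.1]
finger_gap: 0.0427
```

```bash
cat >> h.py <<'E'
yv=np.array([-.0975,.995]);xv=np.array([.995,.0975]);pv=np.array([.571,.0137])
def tilt(c,show=True):
    B=cloud(c).reshape(-1,3);col=c['img'].reshape(-1,3).astype(int)
    q=(B[:,:2]-pv)@yv;x=(B[:,:2]-pv)@xv
    m=(q>.08)&(q<.34)&(abs(x)<.012)&(B[:,2]>.06)&(B[:,2]<.22)&(col.min(1)>100)
    Q=np.stack([q[m],B[m,2]],1).astype(np.float32)
    if len(Q)<20:return None,len(Q)
    f=cv2.fitLine(Q,cv2.DIST_HUBER,0,.01,.01).ravel()
    return float(np.arctan(f[1]/f[0])),len(Q)
E
python3 - <<'E'
from h import *
st();c=cap('side','side6.png');s=cap('scene','scene6.png');w=cap('wrist','wrist6.png')
import pickle
print(tilt(s),tilt(c)); d=pickle.load(open('d0.pkl','rb'));print('start',tilt(d['scene']),tilt(d['side']))
cv2.imwrite('pics/s6.png',cv2.resize(cv2.imread('pics/side6.png')[60:300,200:400],None,fx=3,fy=2.5))
A=cloud(c).reshape(-1,3);col=c['img'].reshape(-1,3).astype(int)
m=(A[:,2]>.165)&(A[:,2]<.21)&(np.hypot(A[:,0]-.5825,A[:,1]+.1058)<.075)&(col[:,0]>col[:,2]+20)
P=A[m];print('blank',cv2.minAreaRect(P[:,:2].astype(np.float32)*1000),P[:,2].max())
st()
E
```

```text
time 12.65
tcp_pos [0.5096 0.0737 0.2961]
orientation [0.6694 0.7429 0.0008 0.0008]
force [-0.1635 -0.6285  0.0648]
finger_gap 0.0427
(0.16105219721794128, 544) (0.16184315085411072, 262)
start (0.0012020380236208439, 574) (-0.0008848863653838634, 240)
blank ((587.6787109375, -110.7696533203125), (54.59809112548828, 125.33879852294922), 44.07219314575195) 0.20781328519600228
time 12.8
tcp_pos [0.5102 0.0722 0.2957]
orientation [6.722e-01 7.404e-01 6.000e-04 9.000e-04]
force [ 0.8367 -0.288   0.6053]
finger_gap 0.0427
```

View pics/s6.png

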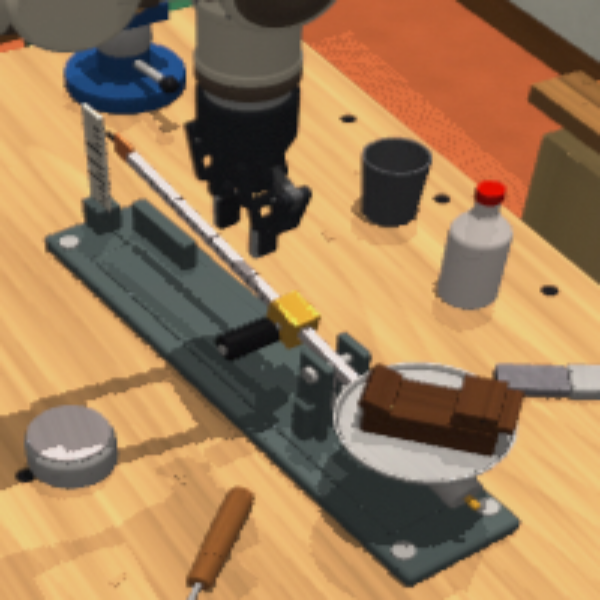

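View pics/wrist6.png

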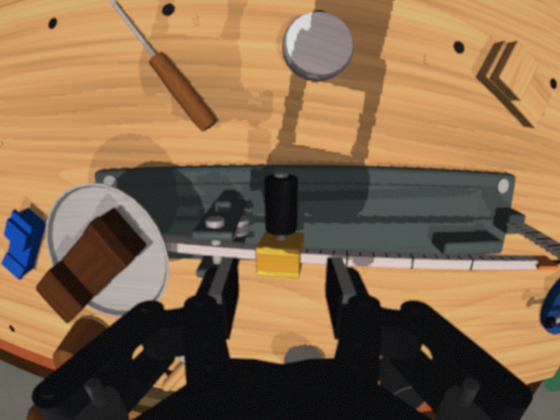

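The blank stands upright in the middle of the pan and the beam rests at +0.161. The knob (column 281) is centred between the fingers (column 282). I descend around it.

Request:
carry_out(plan=[[0,0,-10,0],[0,0,-25,0],[0,0,-35,0],[0,0,-35,0],[0,0,-25,0],[0,0,-14,0],[0,0,-8,0],[0,0,-4,0],[0,0,-1,0],[0,0,0,0]])

```text
time: 13.8
tcp_pos: [0.5108, 0.0719, 0.1384]
orientation: [0.672, 0.741, 0.001, 0.001]
force: [-0.5, 0.2, 0.1]
finger_gap: 0.0423
```

Request:
carry_out(plan=[[0,0,0,0],[0,0,0,0],[0,0,0,0],[0,0,0,0],[0,0,0,0],[0,0,0,0],[0,0,0,0],[0,0,0,0],[0,0,0,0],[0,0,0,0]], hand=0.41, squeeze=20)

```text
time: 14.8
tcp_pos: [0.51, 0.072, 0.1373]
orientation: [0.672, 0.741, -0.0, 0.0]
force: [-0.2, 0.1, 0.6]
finger_gap: 0.035
```

```bash
python3 - <<'E'
from h import *
st();c=cap('side','side7.png');s=cap('scene','scene7.png');w=cap('wrist','wrist7.png')
print(tilt(s),tilt(c));
a=cv2.imread('pics/side7.png')[60:260,200:400];b=cv2.imread('pics/scene7.png')[180:380,180:380]
cv2.imwrite('pics/c7.png',cv2.resize(np.hstack([a,b]),None,fx=2,fy=2))
E
```

```text
time 14.8
tcp_pos [0.51   0.072  0.1373]
orientation [ 0.6717  0.7408 -0.      0.    ]
force [-0.2109  0.1443  0.6478]
finger_gap 0.035
(0.16269426047801971, 547) (0.1532457172870636, 107)
```

View pics/c7.png

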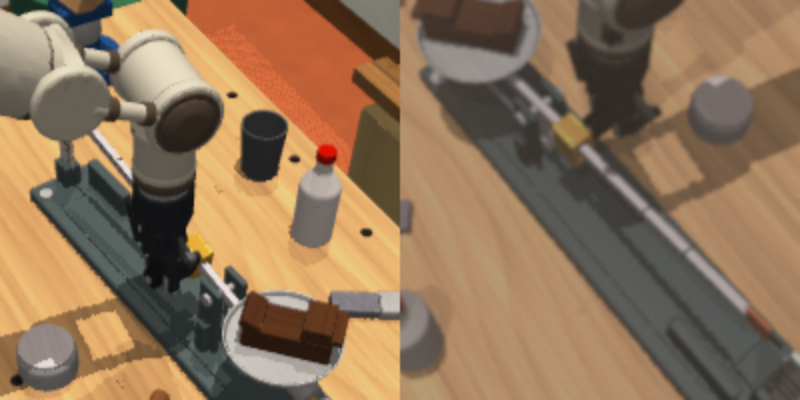

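View pics/wrist7.png

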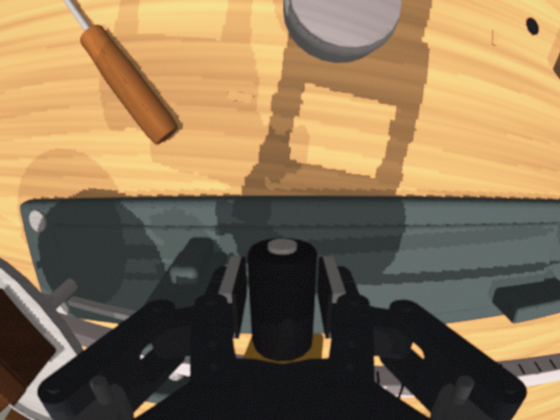

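The wrist picture shows the knob straddled loosely (column 282, 2.5 mm play each side). I push the weight out to about 0.125, still short of lift-off, following the knob's rise.

Request:
carry_out(plan=[[0,2,0.3,0],[-0.4,4,0.6,0],[-0.6,6,1,0],[-0.8,8,1.3,0],[-0.8,8,1.3,0],[-0.8,8,1.3,0],[-0.8,8,1.3,0],[-0.8,8,1.3,0],[-0.8,8,1.3,0],[-0.8,8,1.3,0]])

```text
time: 15.95
tcp_pos: [0.5033, 0.1407, 0.1484]
orientation: [0.672, 0.741, 0.0, 0.0]
force: [0.2, -0.7, -0.4]
finger_gap: 0.035
```

Request:
carry_out(plan=[[-0.8,8,1.3,0],[-0.8,8,1.3,0],[-0.8,8,1.3,0],[-0.7,7,1.1,0],[-0.6,6,1,0],[-0.6,6,1,0],[-0.5,5,0.8,0],[-0.4,4,0.6,0],[-0.3,3,0.5,0],[-0.2,2,0.3,0]])

```text
time: 16.95
tcp_pos: [0.4976, 0.1972, 0.1575]
orientation: [0.672, 0.741, -0.0, -0.0]
force: [0.2, -0.8, -0.6]
finger_gap: 0.0349
```

```bash
python3 - <<'E'
from h import *
st();s=cap('scene','scene8.png');w=cap('wrist','wrist8.png')
print(tilt(s))
o=robot.get_obs();print('tcp q',(o['tcp_pos'][:2]-pv)@yv,'x',(o['tcp_pos'][:2]-pv)@xv)
a=cv2.imread('pics/wrist8.png')[130:420,100:460];b=cv2.imread('pics/scene8.png')[180:380,180:420]
cv2.imwrite('pics/c8.png',np.hstack([a,cv2.resize(b,(348,290))]))
E
```

```text
time 16.95
tcp_pos [0.4976 0.1972 0.1575]
orientation [ 6.717e-01  7.408e-01 -1.000e-04 -0.000e+00]
force [ 0.188  -0.7608 -0.5653]
finger_gap 0.0349
(0.16129708290100098, 454)
tcp q 0.1897331633804308 x -0.055163538076780955
```

View pics/c8.png

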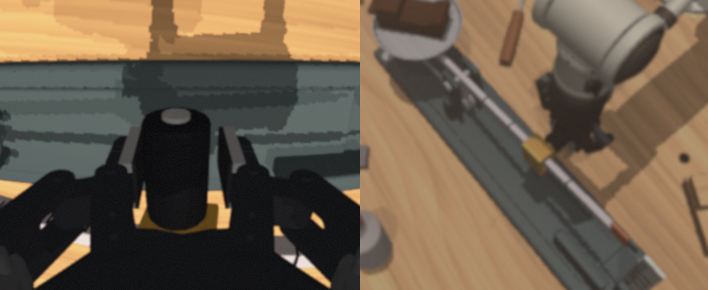

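The weight is at about 0.125 with the beam still at its stop. I continue slowly.

Request:
carry_out(plan=[[-0.1,1,0.2,0],[-0.1,1,0.2,0],[-0.1,1,0.2,0],[-0.1,1,0.2,0],[-0.1,1,0.2,0],[-0.1,1,0.2,0],[-0.1,1,0.1,0],[-0.1,1,0.1,0],[-0.1,1,0.1,0],[-0.1,1,0.1,0]])

```text
time: 18.05
tcp_pos: [0.4966, 0.2071, 0.1591]
orientation: [0.672, 0.741, -0.0, -0.0]
force: [-0.9, -0.9, 0.6]
finger_gap: 0.0349
```

Request:
carry_out(plan=[[-0.1,0.8,0.1,0],[0,0.6,0.1,0],[-0.1,0.6,0.1,0],[0,0.6,0.1,0],[-0.1,0.6,0.1,0],[0,0.6,0.1,0],[-0.1,0.6,0.1,0],[0,0.6,0.1,0],[-0.1,0.6,0.1,0],[0,0.4,0.1,0]])

```text
time: 19.05
tcp_pos: [0.4962, 0.213, 0.1601]
orientation: [0.672, 0.741, -0.0, -0.0]
force: [-1.0, 0.0, 1.3]
finger_gap: 0.0347
```

```bash
cat > t.py <<'E'
from h import *
s=robot.capture('scene')
o=robot.get_obs();q=(o['tcp_pos'][:2]-pv)@yv
th,n=tilt(s)
print('t',o['time'],'tilt',round(th,4),n,'p',round((q-.0025)/np.cos(th)-.065,4),'tcp',np.round(o['tcp_pos'],4),'f',np.round(o['force'],2))
E
python3 t.py
```

```text
t 19.1 tilt 0.0934 480 p 0.1391 tcp [0.4962 0.2131 0.1601] f [-0.45 -0.73 -0.21]
```

The beam has already lifted off (+0.093), so the blank is lighter than the force reading suggested. I hold the weight and follow the knob downward.

Request:
carry_out(plan=[[0,0,-2,0],[0,0,-2,0],[0,0,-2,0],[0,0,-2,0],[0,0,-2,0],[0,0,0,0],[0,0,0,0],[0,0,0,0],[0,0,0,0],[0,0,0,0]])

```text
time: 20.1
tcp_pos: [0.4962, 0.213, 0.1502]
orientation: [0.672, 0.741, 0.0, 0.0]
force: [-0.6, -2.0, 0.3]
finger_gap: 0.0346
```

```bash
python3 t.py;python3 t.py; python3 t.py
```

```text
t 20.15 tilt 0.115 463 p 0.1395 tcp [0.4962 0.213  0.1502] f [-0.25 -0.46  0.34]
t 20.2 tilt 0.1153 469 p 0.1395 tcp [0.4962 0.213  0.1501] f [ 0.15 -0.44  0.5 ]
t 20.25 tilt 0.1131 472 p 0.1394 tcp [0.4962 0.213  0.1501] f [-0.64  0.51  0.16]
```

The swing is about 0.09–0.115 around a mean near 0.10, so about 11 mm more is needed. I run it out over one period so that no swing is left.

Request:
carry_out(plan=[[0,0.4,-0.5,0],[0,0.4,-0.5,0],[-0.1,0.4,-0.5,0],[0,0.4,-0.5,0],[0,0.4,-0.5,0],[-0.1,0.4,-0.5,0],[0,0.4,-0.5,0],[0,0.4,-0.5,0],[-0.1,0.4,-0.5,0],[0,0.4,-0.5,0]])

```text
time: 21.25
tcp_pos: [0.4959, 0.217, 0.1451]
orientation: [0.672, 0.741, -0.0, -0.0]
force: [0.4, -1.0, -0.3]
finger_gap: 0.0352
```

```bash
python3 t.py
```

```text
t 21.3 tilt 0.0795 476 p 0.1429 tcp [0.4958 0.2171 0.145 ] f [-0.73 -0.07  0.18]
```

Request:
carry_out(plan=[[0,0.4,-0.5,0],[0,0.4,-0.5,0],[-0.1,0.4,-0.5,0],[0,0.4,-0.5,0],[0,0.4,-0.5,0],[-0.1,0.4,-0.5,0],[0,0.4,-0.5,0],[0,0.4,-0.5,0],[-0.1,0.4,-0.5,0],[0,0.4,-0.5,0]])

```text
time: 22.3
tcp_pos: [0.4956, 0.221, 0.1401]
orientation: [0.672, 0.741, -0.0, 0.0]
force: [-0.8, -0.1, -0.6]
finger_gap: 0.0348
```

```bash
python3 t.py;python3 t.py
```

```text
t 22.35 tilt 0.0564 473 p 0.1465 tcp [0.4955 0.2211 0.14  ] f [-0.71  0.62  0.65]
t 22.4 tilt 0.0555 469 p 0.1465 tcp [0.4956 0.221  0.1401] f [-0.28  0.11  0.51]
```

It follows well: +0.056 and nearly quasi-static. I continue, then pause.

Request:
carry_out(plan=[[0,0.4,-0.5,0],[0,0.4,-0.5,0],[-0.1,0.4,-0.5,0],[0,0.4,-0.5,0],[0,0.4,-0.5,0],[-0.1,0.4,-0.5,0],[0,0.4,-0.5,0],[0,0.4,-0.5,0],[-0.1,0.4,-0.5,0],[0,0.4,-0.5,0]])

```text
time: 23.4
tcp_pos: [0.4953, 0.225, 0.135]
orientation: [0.672, 0.741, -0.0, 0.0]
force: [-0.7, 0.0, 0.7]
finger_gap: 0.0354
```

```bash
python3 t.py
```

```text
t 23.45 tilt 0.0347 477 p 0.1503 tcp [0.4952 0.2251 0.135 ] f [ 0.77 -0.11 -0.3 ]
```

Request:
carry_out(plan=[[0,0,0,0],[0,0,0,0],[0,0,0,0],[0,0,0,0],[0,0,0,0],[0,0,0,0],[0,0,0,0],[0,0,0,0],[0,0,0,0],[0,0,0,0]])

```text
time: 24.45
tcp_pos: [0.4953, 0.225, 0.1351]
orientation: [0.672, 0.741, 0.0, 0.0]
force: [0.1, -0.6, -0.2]
finger_gap: 0.0352
```

```bash
python3 t.py
```

```text
t 24.5 tilt 0.0394 475 p 0.1502 tcp [0.4953 0.225  0.1351] f [ 0.09 -0.17  0.53]
```

Request:
carry_out(plan=[[0,0,0,0],[0,0,0,0],[0,0,0,0],[0,0,0,0],[0,0,0,0],[0,0,0,0],[0,0,0,0],[0,0,0,0],[0,0,0,0],[0,0,0,0]])

```text
time: 25.5
tcp_pos: [0.4953, 0.225, 0.1351]
orientation: [0.672, 0.741, 0.0, -0.0]
force: [-0.0, 0.7, -0.3]
finger_gap: 0.035
```

```bash
python3 t.py; python3 - <<'E'
from h import *
cap('wrist','wrist9.png')
E
```

```text
t 25.55 tilt 0.0415 469 p 0.1503 tcp [0.4953 0.225  0.1351] f [ 0.09 -0.22 -1.28]
```

View pics/wrist9.png

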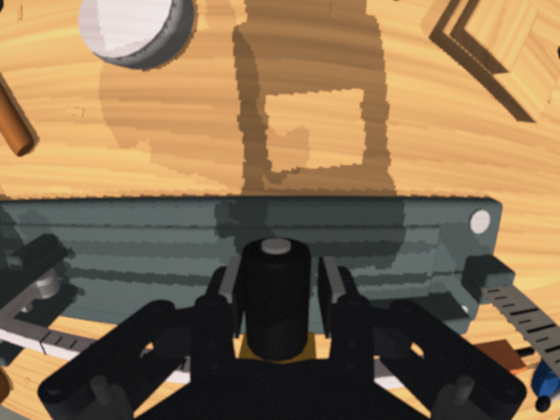

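The beam is settling near +0.04 with the knob against the inner pad, so about 4.5 mm more is needed over one period.

Request:
carry_out(plan=[[0,0.2,-0.3,0],[0,0.1,-0.3,0],[0,0.2,-0.3,0],[-0.1,0.1,-0.3,0],[0,0.2,-0.3,0],[0,0.1,-0.3,0],[0,0.2,-0.3,0],[0,0.1,-0.3,0],[0,0.2,-0.3,0],[0,0.2,-0.3,0]])

```text
time: 26.6
tcp_pos: [0.4951, 0.2266, 0.132]
orientation: [0.672, 0.741, -0.0, -0.0]
force: [-0.3, -0.5, -0.1]
finger_gap: 0.0348
```

Request:
carry_out(plan=[[0,0.2,-0.3,0],[0,0.1,-0.3,0],[0,0.2,-0.3,0],[-0.1,0.1,-0.3,0],[0,0.2,-0.3,0],[0,0.1,-0.3,0],[0,0.2,-0.3,0],[0,0.1,-0.3,0],[0,0.2,-0.3,0],[0,0.2,-0.3,0]])

```text
time: 27.6
tcp_pos: [0.4951, 0.2282, 0.1291]
orientation: [0.672, 0.741, -0.0, -0.0]
force: [0.4, 0.7, 0.2]
finger_gap: 0.0351
```

Request:
carry_out(plan=[[0,0.2,0,0],[0,0.1,0,0],[0,0.2,0,0],[-0.1,0.1,0,0],[0,0.2,0,0],[0,0.1,0,0],[0,0.2,0,0],[0,0.1,0,0],[0,0,0,0],[0,0,0,0]])

```text
time: 28.6
tcp_pos: [0.495, 0.2294, 0.1291]
orientation: [0.672, 0.741, 0.0, -0.0]
force: [-0.5, -0.1, -0.6]
finger_gap: 0.0351
```

```bash
python3 t.py
```

```text
t 28.65 tilt 0.0091 478 p 0.1545 tcp [0.495  0.2294 0.1291] f [ 0.15 -0.88  0.34]
```

Request:
carry_out(plan=[[0,0,0,0],[0,0,0,0],[0,0,0,0],[0,0,0,0],[0,0,0,0],[0,0,0,0],[0,0,0,0],[0,0,0,0],[0,0,0,0],[0,0,0,0]])

```text
time: 29.65
tcp_pos: [0.495, 0.2294, 0.1291]
orientation: [0.672, 0.741, 0.0, 0.0]
force: [0.1, -0.3, 0.4]
finger_gap: 0.0351
```

```bash
python3 t.py
```

```text
t 29.7 tilt 0.004 477 p 0.1545 tcp [0.495  0.2294 0.1291] f [-0.6  -0.35 -0.49]
```

Level at +0.004 and quiet. I centre the fingers, open them, check, and rise straight up.

Request:
carry_out(plan=[[0,-0.6,0,0],[0,-0.6,0,0],[0,-0.6,0,0],[0.1,-0.6,0,0],[0,0,0,0],[0,0,0,0],[0,0,0,0],[0,0,0,0],[0,0,0,0],[0,0,0,0]], hand=0.52)

```text
time: 30.7
tcp_pos: [0.4951, 0.227, 0.1291]
orientation: [0.672, 0.741, 0.0, 0.0]
force: [0.5, 0.4, -0.1]
finger_gap: 0.0447
```

```bash
python3 t.py; python3 - <<'E'
from h import *
cap('wrist','wrist10.png')
E
```

```text
t 30.75 tilt 0.0043 476 p 0.1521 tcp [0.4951 0.227  0.1291] f [ 1.04  0.48 -0.06]
```

View pics/wrist10.png

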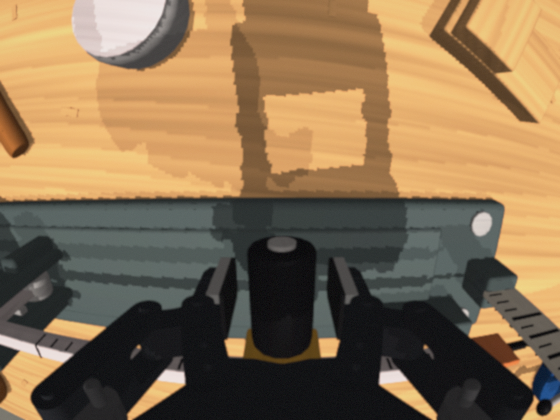

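The picture shows the knob (250–315) free between the pads (235 and 335), with a gap on both sides. I withdraw upward.

Request:
carry_out(plan=[[0,0,3,0],[0,0,6,0],[0,0,10,0],[0,0,15,0],[0,0,20,0],[0,0,25,0],[0,0,25,0],[0,0,20,0],[0,0,10,0],[0,0,5,0]])

```text
time: 31.8
tcp_pos: [0.4956, 0.2271, 0.27]
orientation: [0.672, 0.741, 0.001, 0.001]
force: [0.1, 0.0, 0.0]
finger_gap: 0.0446
```

```bash
python3 t.py
```

```text
t 31.85 tilt 0.0047 488 p 0.1522 tcp [0.4955 0.2271 0.2698] f [-0.07  0.21 -0.2 ]
```

Request:
carry_out(plan=[[0,0,0,0],[0,0,0,0],[0,0,0,0],[0,0,0,0],[0,0,0,0],[0,0,0,0],[0,0,0,0],[0,0,0,0],[0,0,0,0],[0,0,0,0]])

```text
time: 32.85
tcp_pos: [0.4951, 0.227, 0.2681]
orientation: [0.672, 0.741, 0.0, 0.0]
force: [0.2, -0.0, 0.4]
finger_gap: 0.0445
```

```bash
python3 t.py
```

```text
t 32.9 tilt 0.0031 484 p 0.1521 tcp [0.4951 0.227  0.2681] f [ 0.03  0.45 -0.42]
```

Request:
carry_out(plan=[[0,0,0,0],[0,0,0,0],[0,0,0,0],[0,0,0,0],[0,0,0,0],[0,0,0,0],[0,0,0,0],[0,0,0,0],[0,0,0,0],[0,0,0,0]])

```text
time: 33.9
tcp_pos: [0.4951, 0.227, 0.2681]
orientation: [0.672, 0.741, -0.0, 0.0]
force: [0.9, 0.1, 0.5]
finger_gap: 0.0441
```

```bash
python3 t.py
```

```text
t 33.95 tilt 0.0058 488 p 0.1521 tcp [0.4951 0.227  0.2681] f [-0.33 -0.58 -0.52]
```

Request:
carry_out(plan=[[0,0,0,0],[0,0,0,0],[0,0,0,0],[0,0,0,0],[0,0,0,0],[0,0,0,0],[0,0,0,0],[0,0,0,0],[0,0,0,0],[0,0,0,0]])

```text
time: 34.95
tcp_pos: [0.4951, 0.227, 0.2681]
orientation: [0.672, 0.741, -0.0, 0.0]
force: [-0.3, -0.2, 1.3]
finger_gap: 0.0441
```

Request:
carry_out(plan=[[0,0,0,0],[0,0,0,0],[0,0,0,0],[0,0,0,0],[0,0,0,0],[0,0,0,0],[0,0,0,0],[0,0,0,0],[0,0,0,0],[0,0,0,0]])

```text
time: 35.95
tcp_pos: [0.4951, 0.227, 0.2681]
orientation: [0.672, 0.741, -0.0, 0.0]
force: [0.7, 1.1, 0.2]
finger_gap: 0.0441
```

```bash
python3 t.py
```

```text
t 36.0 tilt 0.0044 483 p 0.1521 tcp [0.4951 0.227  0.2681] f [0.24 0.12 0.04]
```

Request:
carry_out(plan=[[0,0,0,0],[0,0,0,0],[0,0,0,0],[0,0,0,0],[0,0,0,0],[0,0,0,0],[0,0,0,0],[0,0,0,0],[0,0,0,0],[0,0,0,0]])

```text
time: 37.0
tcp_pos: [0.4951, 0.227, 0.2681]
orientation: [0.672, 0.741, 0.0, 0.0]
force: [0.5, 0.2, -0.6]
finger_gap: 0.0447
```

Request:
carry_out(plan=[[0,0,0,0],[0,0,0,0],[0,0,0,0],[0,0,0,0],[0,0,0,0],[0,0,0,0],[0,0,0,0],[0,0,0,0],[0,0,0,0],[0,0,0,0]])

```text
time: 38.0
tcp_pos: [0.4951, 0.227, 0.2681]
orientation: [0.672, 0.741, -0.0, -0.0]
force: [0.9, 0.3, 0.1]
finger_gap: 0.0442
```

```bash
python3 t.py; python3 - <<'E'
from h import *
cap('side','side11.png');cap('scene','scene11.png')
a=cv2.imread('pics/side11.png');b=cv2.imread('pics/scene11.png')
cv2.imwrite('pics/c11.png',np.hstack([cv2.resize(a[60:400,150:520],(400,368)),cv2.resize(b[100:400,150:470],(392,368))]))
E
```

```text
t 38.05 tilt 0.0041 486 p 0.1521 tcp [0.4951 0.227  0.2681] f [ 0.13 -0.18  1.31]
```

View pics/c11.png

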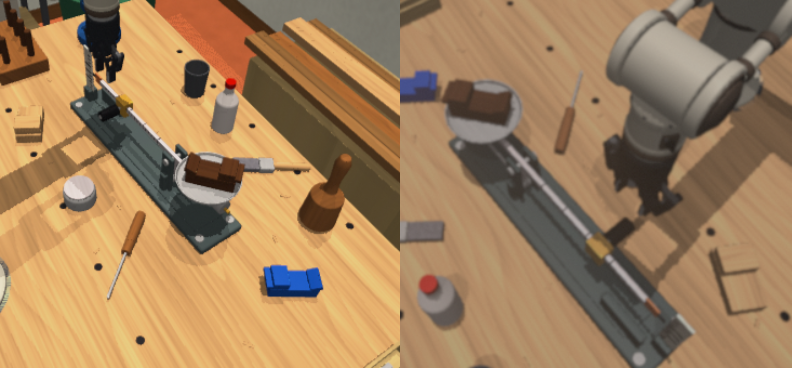

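The pictures show the blank upright in the pan (side crop 210,172), the beam level, the hand clear, and the tin, gouge, offcut and blue look-alike undisturbed. The beam has floated at +0.003 to +0.006 for over 6 s, so I hand in.

```bash
python3 -c "
from cell import robot
print(robot.finish_job())"
```

```text
the job is handed in; nothing more can be done
None
```

The bird blank is weighed and the job is handed in, at about 38 s of the 72 s allowed.

- **Placing:** I set the blank upright in the middle of the pan and eased the pan down to its stop at about 10 mm/s. Before I let go, the beam measured +0.16 rad and the contact force was about 6 N.
- **Weighing:** I pushed the sliding weight out by its knob to about 0.154 m, which puts the blank at about 0.28 kg. The beam came slowly to level without hitting a stop.
- **Final check:** With the hand clear, the beam stayed between +0.003 and +0.006 rad for more than 6 s; the outer bold marks are at ±0.06. In the last pictures the tin, gouge, offcut and blue look-alike appear unmoved; I compared them by eye only.

One check disagreed. The wrist force had suggested about 0.32 kg, so the beam lifted off earlier than I expected. It swung gently, between about 0.09 and 0.12 rad where I measured it, and then settled.

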